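# Lock the board tester: line up the slotted disc and push the bar home

## Robot

A 7-joint arm with a two-finger parallel gripper is mounted at the origin on the work surface. World frame = base frame: x ahead of the robot, y to its left, z up, the work surface at z = 0. Lengths are in m, angles in rad, forces in N, time in s.
With the tool pointing down it reaches from about 0.4 to 0.85 m from the base axis. Payload 10.4 kg.
Tool frame: the origin (TCP) lies at the centre of the arm's flange, where the gripper is bolted on; the fingertips stand 173 mm ahead of it and the grasp point (between the pads) lies 155 mm ahead of it; z points along the fingers, y is the line along which they close (so a half turn about z gives the same grasp; the last joint's range is limited). The gripper opens to 85 mm and grips with 20 to 120 N. Pads are 22 mm wide; open, the fingers measure 114 mm over their backs; the gripper's body (76 mm by 85 mm) begins 54 mm behind the grasp point. The pads swing forward as they close: fully open they stand 13 mm farther back than shut.
Start: joints at [-1.16, 0.332, -0.065, 1.46, 0.022, 1.35, -0.088], TCP at [0.263, 0.567, 0.405] pointing down, gripper open.
Joint ranges: [-2.6, 2.6], [-0.5, 2.12], [-1.47, 1.34], [0.16, 2.42], [-1.27, 4.41], [0.06, 2.06], [-2.6, 2.6]. Speed limits (rad/s): [2.22, 2.22, 2.79, 2.79, 3.14, 3.14, 3.14].

## Interface

Orientations are given as a unit quaternion [x, y, z, w].
In Python, from workcell import manip, viewer, finder gives the robot as it stands.
- The arm moves only by the tool arm_command, never from a script. Its argument "plan" is a list of rows, each an object with "dp": the shift along the tool's x, y, z in mm, a list of three; "spin": the turn about the tool's z in rad. A call has 1 to 5 rows; each row shifts and turns the commanded pose from where the row before left it, along the tool's axes as they then stand; what a row does not reach is not made up. A row lasts 1/10 s, in which the tool goes at most 50 mm and 8.59 degrees, less where a joint would pass 70% of its speed; a pose out of reach is approached as far as the arm can. A call is refused whole if a number of a shift passes 50 or a number of a turn 0.15, either way. A call with a gripper value outside its range is refused whole. "grip" is the closure, from -1 (fully open) to 1 (shut), set as the call begins (left out, the last holds). The fingers move at their own pace and stop on an object; "newtons" is the grip in N (left out, the last holds). Time passes only in rows, so rows that do not move let the fingers close. It gives the time, the measured TCP pose, the force, the opening and the grip force at its end, in the units of the state.
- manip.get_obs(): the state, without advancing time (a new reading comes with each control period).
- viewer.camera(name): name is "scene" or "top" or "wrist"; returns the picture (420x560x3 uint8, blue, green, red); there is no depth.
- viewer.camera_params(name): a dict with "vertical_fov" (degrees; the focal length in pixels is half the picture's height over the tangent of half this angle, whatever the lens; pixels are square), "cx", "cy" (the principal point, pixels), "R" (3x3) and "t" (3): a world point X has camera coordinates R X + t; the wrist camera has in their place "T_tool_cam" (4x4, takes a point from camera to tool coordinates, whose origin is the TCP and whose axes are the flange's). Camera axes: x right, y down, z forward; pixel columns grow to the right and rows downward; lengths in m; the calibration is good to about 2 mm. The wrist camera is an equidistant fisheye: a pixel r from the principal point sees the ray r / f radians off the axis. A picture is of the moment at which its call begins: read the wrist's pose just before it. camera_params takes no time and is no camera call.
- manip.hand_in(): hands the job in; it is judged then, once.
Trained networks look in the newest picture that a camera, given by its name, has taken for a name from the list of things; names that differ only in an ending like _2 or _b are one class to them, and where a whole thing is asked for, a point or a joint stands for the part that bears it (a point fixed in the world has none). Each returns a list of dicts, best first, with "score" (0 to 1); they miss things now and then, are a little off and sometimes report something else, mostly with a low value. They report only what shows in the picture. A call takes as long as a camera call.
- finder.find_in(camera, thing): "position" ([x, y, z] in m, in world coordinates, good to about 4 mm: the middle of the surface that is visible of it).
The state is a dict: "clock": time; "joint_pos": joint angles; "joint_velocities": joint speeds; "tau": joint torques, N m; "position": TCP position; "ee_rot": TCP orientation; "ft_force": force on the tool from outside, world axes, zero at the start; "torque": the same for the moment, N m; "grip_width": opening from 0.0 (shut) to 1.0 (fully open); "grasp_force": force on a finger pad.
Only numpy, scipy, OpenCV 4.12 (cv2) and the standard library are available. Lean on these libraries where they do the work, as an engineer would, in place of code of your own. Each camera call takes 0.05 s, during which the arm holds its last target. There are 200 camera calls.

## Task

Lock the circuit-board tester: push a steel stud of the orange locking disc round until the disc's slot lines up with the steel bar, then push the red plate at the bar's end so that the bar slides through the slot and the hasp eye until it is fully home. Only push with the fingertips, pick nothing up, leave the other things on the bench and on the tester where they are, and finish clear of everything.

Things in the scene. Friction and masses are not known exactly. Their poses are not given: they have to be found in the camera images.
- tester: the board tester, a flat dark box fixed to the table. Origin on the table surface under the disc's vertical axis; the bar slides along the tester's own +y. Box: x -55 to +155 mm, y -275 to +115 mm, deck 40 mm above the table. A clear cover over a green board stands at x +56 to +148, y -40 to +100 mm, top 68 mm above the table.
- guide (a point): centre of the top of the bar's aluminium guide block: 45 mm along the bar, 35 mm across, top 65 mm above the table, between the red plate and the disc
- hasp_eye (a point): centre of the top of the cover's steel hasp eye, beyond the disc, through which the bar passes last: 28 mm along the bar, 35 mm across, top 65 mm above the table
- disc (a joint): angle of the orange disc about its vertical axis, rad, counter-clockwise from above. At 0 the slot points along the tester's y, lined up with the bar; again at pi (looks the same). Stops at -0.25 and pi + 0.25. Starts between 0.5 and 2.64: turn down to 0 or up to pi, whichever is nearer. Light friction (0.06 N m, 2 N at a stud); stays where it is left.
- bar (a joint): travel of the steel bar along the tester's +y, m: starts between 0 and 0.008 (drawn back, nose at least 4 mm short of the disc); 0.145 = fully home against its stop, nose 11 mm out beyond the hasp eye. Friction about 2 N; stays where it is left. It can only slide.
- disc_centre (a point): centre of the top face of the orange locking disc, on its axis, 60 mm above the table. Disc 80 mm across, with one straight slot 17 mm wide across its whole diameter, black floor. The bar is 10 mm wide with a tapered nose: up to 0.08 rad off is harmless; far off, the disc blocks the bar.
- stud_a (a point): centre of the top end of one of the disc's two upright round steel studs: 12 mm diameter, 32 mm tall above the disc's top face, top 92 mm above the table. The studs stand 30 mm from the disc's axis, on the diameter square to the slot. Seen from the axis this one lies in the direction of the tester's +x turned by the disc's angle.
- stud_b (a point): the same for the other, identical stud, opposite stud_a. Either may be pushed.
- push_plate (a point): centre of the rear face (facing the tester's -y, the face to push on) of the upright red plate at the bar's rear end. Plate 50 mm wide across the bar, 40 mm high (from 45 to 85 mm above the table), 8 mm thick.
- bar_nose (a point): tip of the bar's nose, at mid height of the bar, 53 mm above the table; the bar is 10 x 10 mm in section
- module: small green circuit module (30 x 40 x 14 mm) lying on the tester's deck; loose, leave it alone. Origin at its underside
- parts_tin: open aluminium cup for parts, 52 mm across, 34 mm tall, standing on the tester's deck; loose, leave it alone. Origin at its underside
- spool: blue-flanged solder spool, 60 mm across, 38 mm tall; loose, leave it alone. Origin at its underside
- flux_jar: amber jar with white cap, 48 mm across, 60 mm tall; loose, leave it alone. Origin at its underside
- marker: grey and black marker pen, 135 mm long, lying; loose, leave it alone. Origin at its underside
- breadboard: cream breadboard 85 x 165 x 10 mm with black buttons, lying; loose, leave it alone. Origin at its underside
- screwdriver: screwdriver, lying; loose, leave it alone. Origin at its underside

How it is judged:
On the way, in this order (a step that is already met when the one before it is completed fails the run):
1. the disc's slot is lined up with the bar ((value of joint disc between -0.12 and 0.12 rad or value of joint disc between 3.02159 and 3.26159 rad)), for 0.2 s.
2. the bar has been pushed through the slot and the hasp eye (value of joint bar above 0.139 m), for 0.2 s.
At the end, for the whole second after the job is handed in: the bar is home (within 6 mm of its stop) through the disc and the hasp eye, the disc is within 0.12 rad of lined up, bar and disc are at rest, and every loose thing is within 30 mm of where it was ((value of joint disc between -0.12 and 0.12 rad or value of joint disc between 3.02159 and 3.26159 rad) and value of joint bar above 0.139 m and velocity of joint bar between -0.01 and 0.01 m/s and velocity of joint disc between -0.1 and 0.1 rad/s and distance of each of module, parts_tin, spool, flux_jar, marker, breadboard, screwdriver from where it was at the start of the episode below 0.03 m); the robot touches nothing.
It fails at once if a loose bystander is pushed, lifted or carried more than 30 mm from its place (distance of any of module, parts_tin, spool, flux_jar, marker, breadboard, screwdriver from where it was at the start of the episode above 0.03 m).
It also fails if it takes over 48 s, if anything falls off the work surface, if the arm or the gripper's body presses on something with over 40 N, if the wrist force passes 120 N, or if a joint passes its speed limit or range.

## Working session

There is one attempt and no reset: what is moved stays moved. The work goes in short steps, Python scripts to look and compute and a tool call to move; the robot and the scene stay as the last step left them, time stands still between calls to the robot, and variables do not carry over. Pictures are saved under pics/ and viewed, at most 10 in all, crops included, and the job is handed in when it is done.

Besides the shell and the picture viewer there is one more tool, called in YAML: its name, and indented under it one key for each argument. arm_command: Moves the arm, as the interface text tells. Its arguments: {"type":"object","properties":{"plan":{"type":"array","items":{"type":"object","properties":{"dp":{"type":"array","items":{"type":"number"}},"spin":{"type":"number"}}}},"grip":{"type":"number"},"newtons":{"type":"number"}},"required":["plan"]}

```bash
mkdir -p pics; python3 - <<'E'
from workcell import manip, viewer, finder
import cv2,numpy as np
o=manip.get_obs();print({k:np.round(v,3).tolist() for k,v in o.items()})
for c in("top","scene"):
    im=viewer.camera(c);cv2.imwrite(f"pics/{c}0.png",im)
    p=viewer.camera_params(c);print(c,p)
    for n in("disc_centre","stud_a","push_plate","bar_nose","guide","hasp_eye","tester"):
        try:print(c,n,[(np.round(d["position"],4).tolist(),round(d["score"],2)) for d in finder.find_in(c,n)[:3]])
        except Exception as e:print(n,e)
print(viewer.camera_params("wrist"))
E
```

```text
{'clock': 0.0, 'joint_pos': [-1.16, 0.333, -0.065, 1.461, 0.022, 1.35, -0.088], 'joint_velocities': [0.001, -0.0, -0.0, -0.001, 0.001, -0.0, -0.0], 'tau': [-0.001, -62.544, 0.048, -39.161, 0.016, 0.01, -0.0], 'position': [0.263, 0.567, 0.404], 'ee_rot': [0.215, 0.977, -0.001, -0.0], 'ft_force': [-0.024, -0.1, 0.843], 'torque': [-0.004, -0.025, -0.015], 'grasp_force': 0.0, 'grip_width': 0.996}
top {'vertical_fov': 51.309340767530216, 'cx': 275.476692066895, 'cy': 205.1854233284073, 'R': array([[ 0.01555313, -0.99987383, -0.00322937],
       [-0.99774779, -0.01530913, -0.06530687],
       [ 0.06524919,  0.00423782, -0.99786   ]]), 't': array([-0.01917725,  0.51663059,  1.23553773])}
top disc_centre [([0.4849, 0.0856, 0.0571], 0.6)]
top stud_a [([0.4855, 0.0856, 0.0616], 0.83)]
top push_plate [([0.4956, -0.1103, 0.0572], 0.54), ([0.5397, 0.0179, 0.0383], 0.46)]
top bar_nose [([0.4939, -0.1113, 0.06], 0.74), ([0.6268, 0.4324, 0.0391], 0.61)]
top guide [([0.5349, 0.0139, 0.0402], 0.79)]
top hasp_eye []
top tester [([0.5431, 0.0164, 0.0399], 0.74), ([0.6295, 0.4355, 0.0394], 0.17)]
scene {
[... 448 characters left out ...]
e bar_nose [([0.4937, -0.1095, 0.056], 0.71)]
scene guide [([0.5606, 0.021, 0.0385], 0.65), ([0.4936, 0.0836, 0.0627], 0.59)]
scene hasp_eye [([0.5549, 0.0196, 0.0378], 0.73), ([0.3213, -0.4375, 0.0147], 0.2)]
scene tester [([0.5592, 0.0168, 0.0425], 0.93)]
{'vertical_fov': 65.70646984690485, 'cx': 276.6855102595701, 'cy': 210.88477303250056, 'T_tool_cam': array([[ 1.24707384e-03, -9.59878368e-01, -2.80413913e-01,
         7.09278036e-02],
       [ 9.99998560e-01,  8.74269363e-04,  1.45456331e-03,
        -5.25059127e-04],
       [-1.15104657e-03, -2.80415323e-01,  9.59878076e-01,
         3.10526876e-02],
       [ 0.00000000e+00,  0.00000000e+00,  0.00000000e+00,
         1.00000000e+00]])}
```

```bash
python3 - <<'E'
import cv2
im=cv2.imread("pics/top0.png")[90:330,130:450];cv2.imwrite("pics/t0c.png",cv2.resize(im,None,fx=2.5,fy=2.5,interpolation=cv2.INTER_CUBIC))
E
```

```text
(no output)
```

View pics/t0c.png

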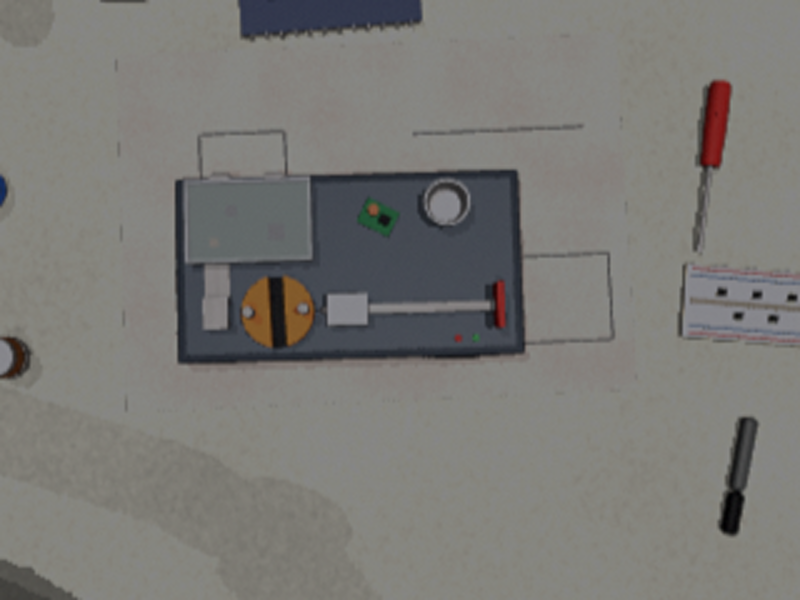

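View pics/scene0.png

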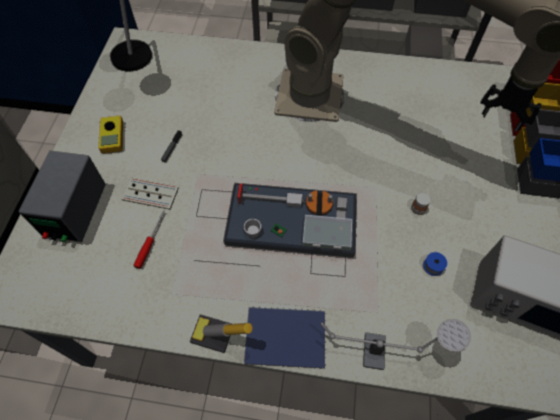

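```bash
cat >h.py <<'E'
from workcell import manip, viewer, finder
import cv2,numpy as np
def bp(uv,z,c="top"):
    p=viewer.camera_params(c);f=210/np.tan(np.radians(p["vertical_fov"]/2))
    d=p["R"].T@np.array([(uv[0]-p["cx"])/f,(uv[1]-p["cy"])/f,1]);C=-p["R"].T@p["t"]
    return (C+d*(z-C[2])/d[2])[:2]
E
python3 - <<'E'
from h import *
im=cv2.imread("pics/top0.png");h=cv2.cvtColor(im,cv2.COLOR_BGR2HSV)
c=lambda x,y:(x/2.5+130-.3,y/2.5+90-.3)
o=((h[...,0]>8)&(h[...,0]<22)&(h[...,1]>130)).astype(np.uint8)
o[:195]=0;o[235:]=0;o[:,:220]=0;o[:,260:]=0
pts=np.argwhere(o)[:,::-1]; (u,v),r=cv2.minEnclosingCircle(pts.astype(np.float32));print("disc px",u,v,r)
D=bp((u,v),.060);print("disc",D)
r_=((h[...,0]<6)|(h[...,0]>174))&(h[...,1]>150);r_[:195]=0;r_[225:]=0;r_[:,:320]=0;r_[:,345:]=0
q=np.argwhere(r_);print("red rows/cols",q.min(0),q.max(0),q.mean(0))
print("plate top",bp(q.mean(0)[::-1],.085))
for n,a in dict(sl=(249,313),sr=(303,310)).items():print(n,bp(c(*a),.092))
a,b=bp(c(249,313),.092),bp(c(303,310),.092);print("mid",(a+b)/2,"dist",np.linalg.norm(a-b),"ang",np.degrees(np.arctan2(*(a-b)[::-1])))
for n,a in dict(RT=(517,171),RB=(523,350),LB=(180,360),LT=(178,180)).items():print(n,bp(c(*a),.04))
a,b=bp(c(275,280),.052),bp(c(281,345),.052);print("slot ang",np.degrees(np.arctan2(*(a-b)[::-1])))
a,b=bp(c(370,309),.058),bp(c(492,305),.058);print("bar",a,b,np.degrees(np.arctan2(*(a-b)[::-1])))
E
```

```text
disc px 240.7218475341797 214.2980194091797 14.379319190979004
disc [0.48734749 0.08422702]
red rows/cols [203 327] [220 331] [211.05479452 329.34246575]
plate top [ 0.49873749 -0.15740686]
sl [0.4838699  0.11224136]
sr [0.48799407 0.05421394]
mid [0.48593199 0.08322765] dist 0.05817379561027072 ang 94.0653257461033
RT [ 0.65152152 -0.18189148]
RB [ 0.44930331 -0.18991071]
LB [0.43215403 0.1940803 ]
LT [0.63548178 0.2017528 ]
slot ang 6.455957982319734
bar [ 0.49177366 -0.01786932] [ 0.49828255 -0.15278094] 92.76212478075989
```

arm_command:
  plan:
    - {"dp": [-37, -31, 0]}
    - {"dp": [-37, -31, 0]}
    - {"dp": [-37, -31, 0]}
    - {"dp": [-37, -31, 0]}
    - {"dp": [-37, -31, 0]}
  grip: 0.1

```text
invalid input at $.plan[0]: expected keys dp, spin
```

arm_command:
  plan:
    - {"dp": [-37, -31, 0]}
    - {"dp": [-37, -31, 0]}
    - {"dp": [-37, -31, 0]}
    - {"dp": [-37, -31, 0]}
    - {"dp": [-37, -31, 0]}

```text
invalid input at $.plan[0]: expected keys dp, spin
```

arm_command:
  plan:
    - {"dp": [-37, -31, 0]}
    - {"dp": [0, 0, 40]}
    - {"dp": [0, 0, 40]}
    - {"dp": [0, 0, 0]}

```text
invalid input at $.plan[0]: expected keys dp, spin
```

arm_command:
  plan:
    - {"dp": [-37, -31, 0], "spin": 0}
    - {"dp": [-37, -31, 0], "spin": 0}
    - {"dp": [-37, -31, 0], "spin": 0}
    - {"dp": [-37, -31, 0], "spin": 0}
    - {"dp": [-37, -31, 0], "spin": 0}
  grip: 0.1

```text
clock: 1.3
position: [0.3659, 0.3468, 0.4049]
ee_rot: [0.215, 0.977, 0.0, 0.0]
ft_force: [0.8, -0.3, 0.3]
grip_width: 0.452
grasp_force: 0.0
```

arm_command:
  plan:
    - {"dp": [-37, -31, 0], "spin": 0}
    - {"dp": [-37, -31, 0], "spin": 0}
    - {"dp": [-37, -31, 0], "spin": 0}
    - {"dp": [-37, -31, 0], "spin": 0}
    - {"dp": [-37, -31, 0], "spin": 0}

```text
clock: 1.8
position: [0.4685, 0.1283, 0.4051]
ee_rot: [0.215, 0.977, 0.0, 0.0]
ft_force: [1.4, 0.8, 0.5]
grip_width: 0.449
grasp_force: 0.0
```

arm_command:
  plan:
    - {"dp": [-37, -31, 0], "spin": 0}
    - {"dp": [0, 0, 40], "spin": 0}
    - {"dp": [0, 0, 30], "spin": 0}
    - {"dp": [0, 0, 0], "spin": 0}
    - {"dp": [0, 0, 0], "spin": 0}

```text
clock: 2.3
position: [0.4888, 0.0868, 0.3354]
ee_rot: [0.215, 0.977, -0.0, -0.0]
ft_force: [0.3, 0.4, 1.5]
grip_width: 0.449
grasp_force: 0.0
```

```bash
cat >>h.py <<'E'
from scipy.spatial.transform import Rotation as Ro
def bpw(uv,z,o):
    p=viewer.camera_params("wrist");f=210/np.tan(np.radians(p["vertical_fov"]/2))
    a=np.array([uv[0]-p["cx"],uv[1]-p["cy"]]);r=np.hypot(*a);t=r/f
    d=np.append(a/r*np.sin(t),np.cos(t));T=p["T_tool_cam"];R=Ro.from_quat(o["ee_rot"]).as_matrix()
    C=R@T[:3,3]+o["position"];d=R@T[:3,:3]@d
    return (C+d*(z-C[2])/d[2])[:2]
def st():
    o=manip.get_obs();y=Ro.from_quat(o["ee_rot"]).as_matrix()[:,1]
    print("t",round(float(o["clock"]),2),"pos",np.round(o["position"],4),"yaw",round(float(np.degrees(np.arctan2(y[1],y[0]))),2),"j",np.round(o["joint_pos"],2),"F",np.round(o["ft_force"],1),"w",round(float(o["grip_width"]),2));return o
E
python3 - <<'E'
from h import *
o=st();im=viewer.camera("wrist");cv2.imwrite("pics/w1.png",im)
E
```

```text
t 2.3 pos [0.4888 0.0868 0.3354] yaw 65.16 j [-0.59  0.1   0.35  1.9  -0.04  1.15  0.9 ] F [0.3 0.4 1.5] w 0.45
```

View pics/w1.png

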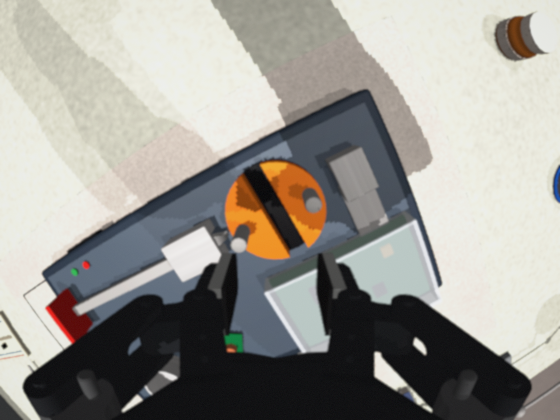

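```bash
python3 - <<'E'
from h import *
o=manip.get_obs();im=cv2.imread("pics/w1.png");h=cv2.cvtColor(im,cv2.COLOR_BGR2HSV)
m=((h[...,0]>5)&(h[...,0]<25)&(h[...,1]>150)).astype(np.uint8);m[:140]=0;m[280:]=0;m[:,:200]=0;m[:,340:]=0
hull=cv2.convexHull(np.argwhere(m)[:,::-1].astype(np.int32)).reshape(-1,2)
W=np.array([bpw(p,.06,o) for p in hull],np.float32);(c,r)=cv2.minEnclosingCircle(W);print("disc",c,r)
dark=((h[...,2]<25)).astype(np.uint8);mk=np.zeros_like(dark);cv2.fillConvexPoly(mk,hull,1);d=np.argwhere((dark&mk)>0)[:,::-1]
P=np.array([bpw(p,.052,o) for p in d],np.float32);v=cv2.fitLine(P,cv2.DIST_L2,0,.01,.01).ravel();print("slot",len(d),np.degrees(np.arctan2(v[1],v[0])),v[2:])
for p in [(238,244),(313,204)]:print("stud",bpw(p,.092,o))
a,b=bpw((238,244),.092,o),bpw((313,204),.092,o);e=b-a;print(np.degrees(np.arctan2(e[1],e[0])),np.linalg.norm(e),(a+b)/2)
rm=((h[...,0]<5)|(h[...,0]>175))&(h[...,1]>150)&(h[...,2]>80);rm[:280]=0;rm[:,120:]=0;q=np.argwhere(rm)[:,::-1]
R=np.array([bpw(p,.085,o) for p in q]);print("red",R.min(0),R.max(0))
a,b=bpw((80,308),.058,o),bpw((168,264),.058,o);e=b-a;print("bar",a,b,np.degrees(np.arctan2(e[1],e[0])))
a,b=bpw((44,273),.04,o),bpw((368,91),.04,o);e=b-a;print("edge",a,b,np.degrees(np.arctan2(e[1],e[0])))
cv2.imwrite("pics/w1c.png",cv2.resize(im[150:270,190:350],None,fx=5,fy=5,interpolation=2))
E
```

```text
disc (0.4900665581226349, 0.08567838370800018) 0.04081587865948677
slot 641 2.0132303 [0.47335628 0.08315585]
stud [0.49231204 0.0553612 ]
stud [0.48752783 0.11508358]
94.58004086194506 0.05991370595377899 [0.48991994 0.08522239]
red [ 0.47057257 -0.16167688] [ 0.52398514 -0.11456511]
bar [ 0.50051771 -0.14459419] [ 0.49476819 -0.02003209] 92.64277712766221
edge [ 0.45185902 -0.18366239] [0.43378408 0.19530608] 92.73065877058298
```

View pics/w1c.png

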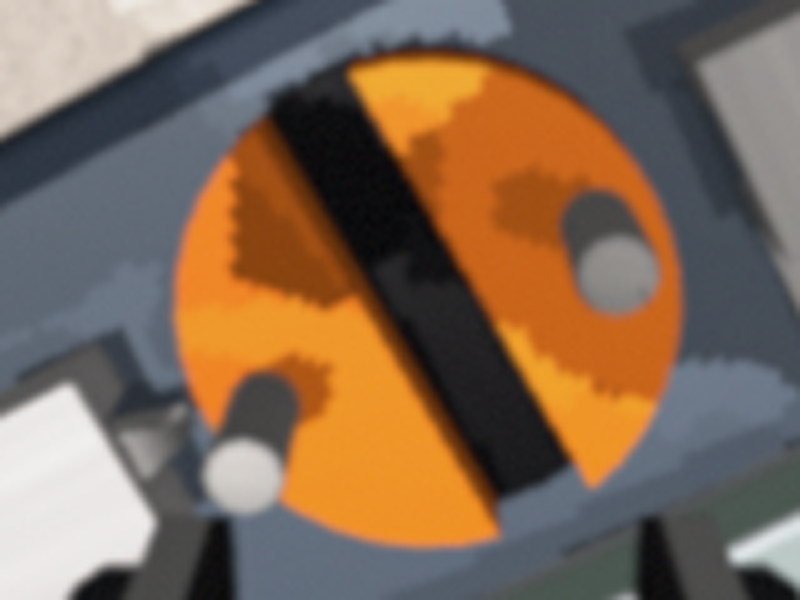

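arm_command:
  plan:
    - {"dp": [-1.8, -1, 0], "spin": 0}
    - {"dp": [0, 0, 0], "spin": -0.14}
    - {"dp": [0, 0, 0], "spin": -0.14}
    - {"dp": [0, 0, 0], "spin": -0.14}
    - {"dp": [0, 0, 0], "spin": -0.14}

```text
clock: 2.85
position: [0.4903, 0.0851, 0.3362]
ee_rot: [-0.066, 0.998, 0.0, 0.001]
ft_force: [-0.3, 0.7, 0.3]
grip_width: 0.451
grasp_force: 0.0
```

arm_command:
  plan:
    - {"dp": [0, 0, 0], "spin": -0.14}
    - {"dp": [0, 0, 0], "spin": -0.14}
    - {"dp": [0, 0, 0], "spin": -0.14}
    - {"dp": [0, 0, 0], "spin": -0.14}
    - {"dp": [0, 0, 0], "spin": -0.14}

```text
clock: 3.35
position: [0.4903, 0.0851, 0.3362]
ee_rot: [-0.404, 0.915, -0.0, 0.001]
ft_force: [-0.4, 0.3, -0.4]
grip_width: 0.45
grasp_force: 0.0
```

arm_command:
  plan:
    - {"dp": [0, 0, 0], "spin": -0.12}
    - {"dp": [0, 0, 20], "spin": 0}
    - {"dp": [0, 0, 20], "spin": 0}
    - {"dp": [0, 0, 0], "spin": 0}

```text
clock: 3.75
position: [0.4895, 0.085, 0.2939]
ee_rot: [-0.456, 0.89, 0.0, -0.001]
ft_force: [0.1, -1.2, -0.8]
grip_width: 0.453
grasp_force: 0.0
```

```bash
python3 - <<'E'
from h import *
o=st();im=viewer.camera("wrist");cv2.imwrite("pics/w2.png",im)
E
```

```text
t 3.75 pos [0.4895 0.085  0.2939] yaw 144.24 j [-0.52  0.15  0.27  1.94 -0.04  1.06  2.29] F [ 0.1 -1.2 -0.8] w 0.45
```

View pics/w2.png

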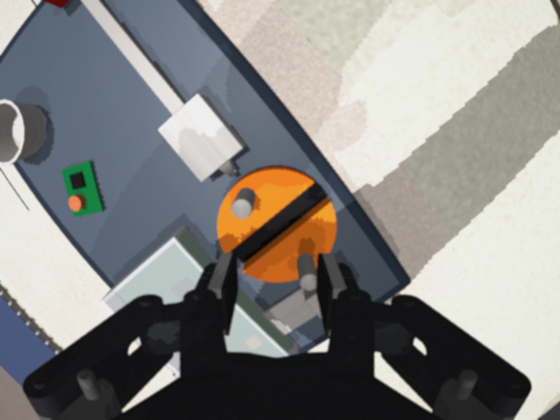

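arm_command:
  plan:
    - {"dp": [0, 0, 15], "spin": 0}
    - {"dp": [0, 0, 15], "spin": 0}
    - {"dp": [0, 0, 15], "spin": 0}
    - {"dp": [0, 0, 5], "spin": 0}
    - {"dp": [0, 0, 0], "spin": 0}

```text
clock: 4.3
position: [0.4902, 0.0851, 0.2454]
ee_rot: [-0.456, 0.89, -0.0, 0.0]
ft_force: [0.1, 0.9, 0.1]
grip_width: 0.449
grasp_force: 0.0
```

arm_command:
  plan:
    - {"dp": [0, 0, 0], "spin": 0.08}
    - {"dp": [0, 0, 0], "spin": 0.08}
    - {"dp": [0, 0, 0], "spin": 0.08}
    - {"dp": [0, 0, 0], "spin": 0.08}
    - {"dp": [0, 0, 0], "spin": 0.08}

```text
clock: 4.8
position: [0.4901, 0.085, 0.2461]
ee_rot: [-0.268, 0.963, 0.0, 0.0]
ft_force: [-2.9, -0.8, 3.1]
grip_width: 0.454
grasp_force: 1.6
```

```bash
python3 - <<'E'
from h import *
o=st();im=viewer.camera("wrist");cv2.imwrite("pics/w3.png",im)
E
```

```text
t 4.8 pos [0.4901 0.085  0.2461] yaw 121.11 j [-0.55  0.21  0.32  1.99 -0.08  0.96  1.92] F [-2.9 -0.8  3.1] w 0.45
```

View pics/w3.png

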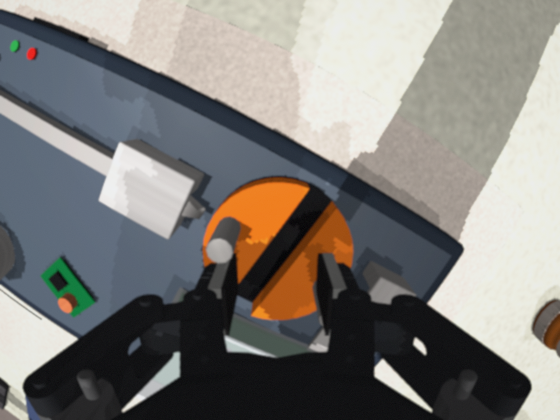

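arm_command:
  plan:
    - {"dp": [0, 0, 0], "spin": 0.09}
    - {"dp": [0, 0, 0], "spin": 0.09}
    - {"dp": [0, 0, 0], "spin": 0.09}
    - {"dp": [0, 0, 0], "spin": 0.09}
    - {"dp": [0, 0, 0], "spin": 0.09}

```text
clock: 5.35
position: [0.49, 0.085, 0.2459]
ee_rot: [-0.047, 0.999, 0.0, 0.0]
ft_force: [-2.8, -1.1, 2.9]
grip_width: 0.449
grasp_force: 2.0
```

arm_command:
  plan:
    - {"dp": [0, 0, 0], "spin": 0.09}
    - {"dp": [0, 0, 0], "spin": 0.09}
    - {"dp": [0, 0, 0], "spin": 0.09}
    - {"dp": [0, 0, 0], "spin": 0.09}
    - {"dp": [0, 0, 0], "spin": 0.09}

```text
clock: 5.85
position: [0.4899, 0.0851, 0.2458]
ee_rot: [0.177, 0.984, 0.0, -0.0]
ft_force: [-4.6, -0.7, 2.0]
grip_width: 0.451
grasp_force: 2.1
```

arm_command:
  plan:
    - {"dp": [0, 0, 0], "spin": 0.09}
    - {"dp": [0, 0, 0], "spin": 0.09}
    - {"dp": [0, 0, 0], "spin": 0.09}
    - {"dp": [0, 0, 0], "spin": 0.07}
    - {"dp": [0, 0, 0], "spin": 0}

```text
clock: 6.35
position: [0.4901, 0.0852, 0.2456]
ee_rot: [0.34, 0.941, 0.0, 0.0]
ft_force: [-1.4, 0.1, -0.6]
grip_width: 0.452
grasp_force: 0.6
```

```bash
cat >>h.py <<'E'
def line(im,a,b,o,z):
    pass
E
python3 - <<'E'
from h import *
o=st();im=viewer.camera("wrist");cv2.imwrite("pics/w4.png",im)
E
```

```text
t 6.35 pos [0.4901 0.0852 0.2456] yaw 50.28 j [-0.69  0.22  0.47  1.99 -0.12  0.95  0.72] F [-1.4  0.1 -0.6] w 0.45
```

View pics/w4.png

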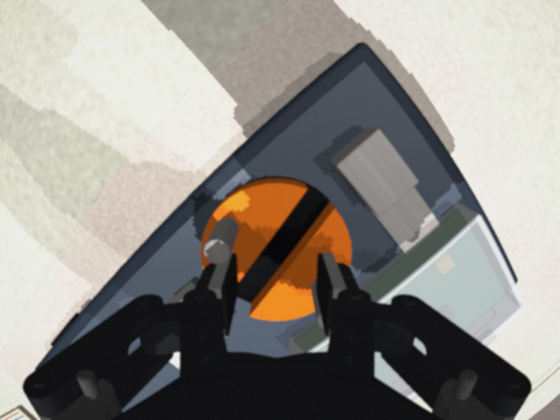

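```bash
python3 - <<'E'
from h import *
o=manip.get_obs();im=cv2.imread("pics/w4.png");C=np.array([.490,.0854])
b=bpw((215,249),.092,o);e=b-C;print("stud_b",b,np.linalg.norm(e),"stud dir",np.degrees(np.arctan2(-e[1],-e[0])))
h=cv2.cvtColor(im,cv2.COLOR_BGR2HSV)
# slot edges: scan rows 195..285 for orange->dark and dark->orange
m=(h[...,1]>120)&(h[...,2]>60)
L,Rr=[],[]
for v in range(205,262,2):
    x=int(320-(v-190)*0.62); 
    xl=x
    while not m[v,xl]: xl-=1
    xr=x
    while not m[v,xr]: xr+=1
    L.append(bpw((xl+.5,v),.06,o));Rr.append(bpw((xr-.5,v),.06,o))
for n,P in(("L",L),("R",Rr)):
    f=cv2.fitLine(np.array(P,np.float32),cv2.DIST_HUBER,0,.001,.001).ravel();print(n,np.degrees(np.arctan2(f[1],f[0])),(C-f[2:])@[-f[1],f[0]])
E
```

```text
stud_b [0.45947718 0.07740837] 0.03155168101667935 stud dir 14.672102424152257
L -74.788605 0.008484247766531687
R -74.39234 -0.0038643401552054903
```

arm_command:
  plan:
    - {"dp": [0, 0, 0], "spin": 0.06}
    - {"dp": [0, 0, 0], "spin": 0.06}
    - {"dp": [0, 0, 0], "spin": 0.06}
    - {"dp": [0, 0, 0], "spin": 0.04}
    - {"dp": [0, 0, 0], "spin": 0}

```text
clock: 6.9
position: [0.4902, 0.0853, 0.2454]
ee_rot: [0.44, 0.898, 0.001, 0.0]
ft_force: [0.2, 1.3, 0.4]
grip_width: 0.447
grasp_force: 0.8
```

arm_command:
  plan:
    - {"dp": [0, 0, 0], "spin": -0.05}
    - {"dp": [0, 0, -20], "spin": -0.05}
    - {"dp": [0, 0, -30], "spin": 0}
    - {"dp": [0, 0, -30], "spin": 0}
    - {"dp": [0, 0, 0], "spin": 0}
  grip: 1

```text
clock: 7.4
position: [0.4913, 0.0849, 0.3289]
ee_rot: [0.395, 0.919, 0.003, 0.003]
ft_force: [0.2, 0.5, 0.2]
grip_width: -0.005
grasp_force: 0.0
```

```bash
python3 - <<'E'
from h import *
o=st();im=viewer.camera("wrist");cv2.imwrite("pics/w5.png",im)
E
```

```text
t 7.4 pos [0.4913 0.0849 0.3289] yaw 43.53 j [-0.73  0.11  0.5   1.91 -0.06  1.13  0.55] F [0.2 0.5 0.2] w -0.0
```

View pics/w5.png

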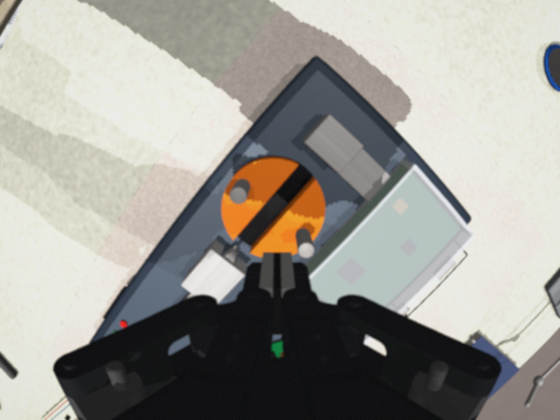

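```bash
python3 - <<'E'
from h import *
o=manip.get_obs()
a,b=bpw((238,194),.092,o),bpw((306,250),.092,o);e=b-a;print(a,b,np.degrees(np.arctan2(e[1],e[0])),np.linalg.norm(e),(a+b)/2)
a,b=bpw((95,340),.04,o),bpw((317,57),.04,o);e=b-a;print("edge",np.degrees(np.arctan2(e[1],e[0])))
im=cv2.imread("pics/w5.png");cv2.imwrite("pics/w5c.png",cv2.resize(im[145:275,180:340],None,fx=4.6,fy=4.6,interpolation=2))
E
```

```text
[0.45791256 0.08459628] [0.51756301 0.08719253] 2.492193527385223 0.059706918525250265 [0.48773778 0.0858944 ]
edge 92.99348557213588
```

View pics/w5c.png

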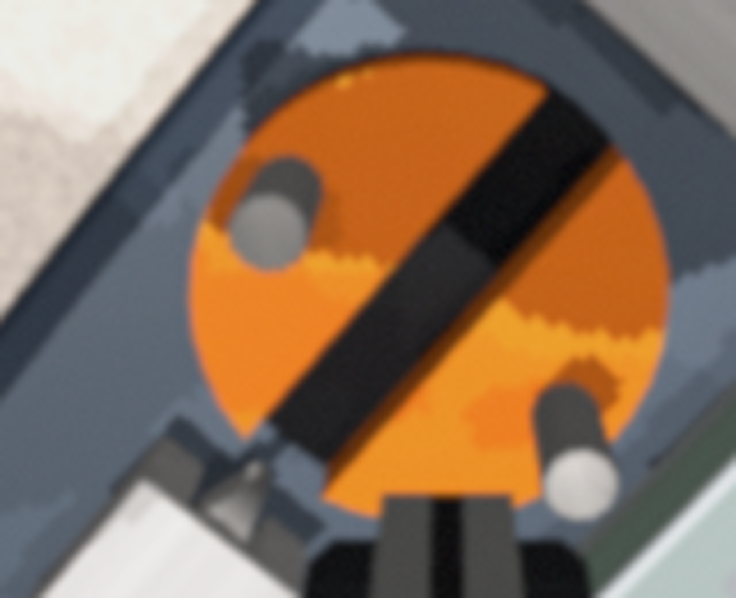

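arm_command:
  plan:
    - {"dp": [0, 0, 0], "spin": 0.14}
    - {"dp": [0, 0, 0], "spin": 0.14}
    - {"dp": [0, 0, 0], "spin": 0.14}
    - {"dp": [0, 0, 0], "spin": 0.14}
    - {"dp": [0, 0, 0], "spin": 0.14}

```text
clock: 7.95
position: [0.4897, 0.0848, 0.3239]
ee_rot: [0.688, 0.726, -0.0, -0.0]
ft_force: [-0.5, 0.7, 0.6]
grip_width: -0.004
grasp_force: 0.0
```

arm_command:
  plan:
    - {"dp": [-46, 0, 0], "spin": 0}
    - {"dp": [-46, 0, 0], "spin": 0}
    - {"dp": [-46, 0, 0], "spin": 0}
    - {"dp": [-46, 0, 0], "spin": 0}
    - {"dp": [-46, 0, 0], "spin": 0}

```text
clock: 8.45
position: [0.5026, -0.1465, 0.3241]
ee_rot: [0.686, 0.728, -0.0, -0.0]
ft_force: [1.6, 0.4, -0.1]
grip_width: 0.006
grasp_force: 0.0
```

arm_command:
  plan:
    - {"dp": [-46, 0, 0], "spin": 0}
    - {"dp": [0, 0, 0], "spin": 0}
    - {"dp": [0, 0, 0], "spin": 0}

```text
clock: 8.75
position: [0.5052, -0.1917, 0.3238]
ee_rot: [0.687, 0.727, -0.001, -0.0]
ft_force: [-0.2, 1.3, 0.1]
grip_width: -0.001
grasp_force: 0.0
```

```bash
python3 - <<'E'
from h import *
o=st();im=viewer.camera("wrist");cv2.imwrite("pics/w6.png",im)
h=cv2.cvtColor(im,cv2.COLOR_BGR2HSV)
rm=(((h[...,0]<5)|(h[...,0]>175))&(h[...,1]>150)&(h[...,2]>60)).astype(np.uint8)
n,l,s,c=cv2.connectedComponentsWithStats(rm);k=[i for i in range(1,n) if s[i,4]>100];print(s[k])
for i in k:
    P=np.array([bpw(p,.085,o) for p in np.argwhere(l==i)[:,::-1]]);print(P.min(0),P.max(0))
E
```

```text
t 8.75 pos [ 0.5052 -0.1917  0.3238] yaw 3.2 j [-0.38  0.25  0.76  1.82 -0.19  1.14  0.5 ] F [-0.2  1.3  0.1] w -0.0
[[ 235  164   77   20 1374]]
[ 0.47600704 -0.16414007] [ 0.52543476 -0.14987323]
```

View pics/w6.png

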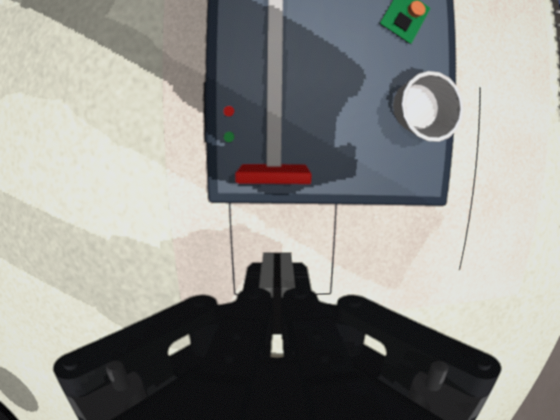

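arm_command:
  plan:
    - {"dp": [0, -4, 0], "spin": 0.01}
    - {"dp": [0, 0, 30], "spin": 0}
    - {"dp": [0, 0, 30], "spin": 0}
    - {"dp": [0, 0, 31], "spin": 0}
    - {"dp": [0, 0, 0], "spin": 0}

```text
clock: 9.3
position: [0.5002, -0.1888, 0.2304]
ee_rot: [0.689, 0.724, -0.002, -0.003]
ft_force: [-0.5, 0.2, 1.1]
grip_width: -0.001
grasp_force: 0.0
```

arm_command:
  plan:
    - {"dp": [8, 0, 0], "spin": 0}
    - {"dp": [8, 0, 0], "spin": 0}
    - {"dp": [8, 0, 0], "spin": 0}
    - {"dp": [10, 0, 0], "spin": 0}
    - {"dp": [10, 0, 0], "spin": 0}

```text
clock: 9.8
position: [0.4999, -0.1461, 0.2346]
ee_rot: [0.69, 0.724, 0.001, 0.001]
ft_force: [1.8, -2.2, 1.9]
grip_width: 0.001
grasp_force: 1.4
```

```bash
python3 - <<'E'
from h import *
o=st()
E
```

```text
t 9.8 pos [ 0.4999 -0.1461  0.2346] yaw 2.7 j [-0.42  0.33  0.71  1.95 -0.26  0.95  0.47] F [ 1.8 -2.2  1.9] w 0.0
```

arm_command:
  plan:
    - {"dp": [10, 0, 0], "spin": 0}
    - {"dp": [10, 0, 0], "spin": 0}
    - {"dp": [10, 0, 0], "spin": 0}
    - {"dp": [10, 0, 0], "spin": 0}
    - {"dp": [10, 0, 0], "spin": 0}

```text
clock: 10.3
position: [0.4972, -0.096, 0.2337]
ee_rot: [0.69, 0.724, 0.0, 0.0]
ft_force: [2.3, -2.1, 1.7]
grip_width: -0.004
grasp_force: 1.4
```

arm_command:
  plan:
    - {"dp": [8, 0, 0], "spin": 0}
    - {"dp": [8, 0, 0], "spin": 0}
    - {"dp": [8, 0, 0], "spin": 0}
    - {"dp": [8, 0, 0], "spin": 0}
    - {"dp": [8, 0, 0], "spin": 0}

```text
clock: 10.8
position: [0.4952, -0.0564, 0.2336]
ee_rot: [0.69, 0.723, -0.0, -0.0]
ft_force: [3.0, -2.3, -0.6]
grip_width: -0.001
grasp_force: 1.3
```

arm_command:
  plan:
    - {"dp": [4, 0, 0], "spin": 0}
    - {"dp": [4, 0, 0], "spin": 0}
    - {"dp": [4, 0, 0], "spin": 0}
    - {"dp": [4, 0, 0], "spin": 0}
    - {"dp": [2, 0, 0], "spin": 0}

```text
clock: 11.3
position: [0.4944, -0.0386, 0.2336]
ee_rot: [0.69, 0.724, -0.0, -0.0]
ft_force: [1.4, -1.6, -1.2]
grip_width: 0.001
grasp_force: 1.1
```

arm_command:
  plan:
    - {"dp": [2, 0, 0], "spin": 0}
    - {"dp": [2, 0, 0], "spin": 0}
    - {"dp": [1, 0, 0], "spin": 0}

```text
clock: 11.6
position: [0.4942, -0.0353, 0.2337]
ee_rot: [0.691, 0.723, -0.001, 0.001]
ft_force: [1.6, -11.8, -1.2]
grip_width: -0.005
grasp_force: 5.7
```

arm_command:
  plan:
    - {"dp": [1, 0, 0], "spin": 0}
    - {"dp": [1, 0, 0], "spin": 0}
    - {"dp": [0, 0, 0], "spin": 0}

```text
clock: 11.9
position: [0.4941, -0.0349, 0.2337]
ee_rot: [0.691, 0.722, -0.001, 0.002]
ft_force: [3.2, -15.9, -1.9]
grip_width: -0.001
grasp_force: 7.7
```

arm_command:
  plan:
    - {"dp": [-10, 0, 0], "spin": 0}
    - {"dp": [-30, 0, 0], "spin": 0}
    - {"dp": [0, 0, -40], "spin": 0}
    - {"dp": [0, 0, -40], "spin": 0}
    - {"dp": [0, 0, 0], "spin": 0}

```text
clock: 12.4
position: [0.4973, -0.0726, 0.3181]
ee_rot: [0.691, 0.723, 0.003, 0.002]
ft_force: [0.3, 0.0, -0.1]
grip_width: 0.003
grasp_force: 0.0
```

```bash
python3 - <<'E'
from h import *
o=st();im=viewer.camera("wrist");cv2.imwrite("pics/w7.png",im)
E
```

```text
t 12.4 pos [ 0.4973 -0.0726  0.3181] yaw 2.65 j [-0.62  0.14  0.73  1.92 -0.11  1.11  0.2 ] F [ 0.3  0.  -0.1] w 0.0
```

View pics/w7.png

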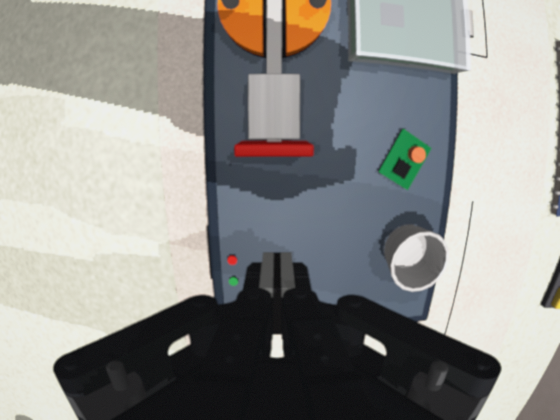

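```bash
python3 - <<'E'
from h import *
def red(im,x0,x1):
    h=cv2.cvtColor(im,cv2.COLOR_BGR2HSV);m=((h[...,0]<6)|(h[...,0]>174))&(h[...,1]>150);m[:195]=0;m[222:]=0;m[:,:x0]=0;m[:,x1:]=0
    q=np.argwhere(m);return len(q),bp(q.mean(0)[::-1],.075)
a=cv2.imread("pics/top0.png");b=viewer.camera("top")
print(red(a,320,345),red(b,262,300))
# deck nose beyond hasp eye: bright difference left of the eye
d=cv2.absdiff(cv2.cvtColor(a,6),cv2.cvtColor(b,6));q=[c for c in range(195,222) if d[208:220,c].max()>40];print("changed cols",q)
for c in q[:1]:print(bp((c,214),.053))
E
```

```text
(73, array([ 0.49927567, -0.15859938])) (11, array([ 0.50871334, -0.01914401]))
changed cols []
```

arm_command:
  plan:
    - {"dp": [0, 0, -30], "spin": 0}
    - {"dp": [40, 0, 0], "spin": 0}
    - {"dp": [40, 0, 0], "spin": 0}
    - {"dp": [40, 0, 0], "spin": 0}
    - {"dp": [0, 0, 0], "spin": 0}

```text
clock: 13.0
position: [0.4894, 0.0537, 0.3421]
ee_rot: [0.687, 0.726, -0.001, -0.001]
ft_force: [0.9, -0.1, -0.5]
grip_width: -0.005
grasp_force: 0.0
```

```bash
python3 - <<'E'
from h import *
o=st();im=viewer.camera("wrist");cv2.imwrite("pics/w8.png",im);g=cv2.cvtColor(im,6)
p=viewer.camera_params("wrist");f=210/np.tan(np.radians(p["vertical_fov"]/2));T=p["T_tool_cam"];R=Ro.from_quat(o["ee_rot"]).as_matrix()
def pr(X):
    c=T[:3,:3].T@(R.T@(X-o["position"])-T[:3,3]);r=np.hypot(c[0],c[1]);t=np.arctan2(r,c[2]);return c[:2]/r*t*f+[p["cx"],p["cy"]]
ty=np.array([-.0462,.9989]);tx=np.array([.9989,.0462]);C=np.array([.49,.0854])
for y in range(36,116,3):
    row=[]
    for x in range(-28,29,4):
        X=np.append(C+tx*x/1000+ty*y/1000,.056);u,v=pr(X);row.append(int(cv2.getRectSubPix(im[...,1],(1,1),(float(u),float(v)))[0,0]))
    print(y,row)
rd=cv2.cvtColor(im,40)
for z in(.085,):
    m=((rd[...,0]<6)|(rd[...,0]>174))&(rd[...,1]>150)&(rd[...,2]>60);q=np.argwhere(m)[:,::-1]
    print(len(q))
E
```

```text
t 13.0 pos [0.4894 0.0537 0.3421] yaw 3.17 j [-0.79  0.08  0.62  1.91 -0.05  1.17 -0.09] F [ 0.9 -0.1 -0.5] w -0.0
36 [78, 80, 81, 91, 101, 32, 141, 145, 130, 70, 100, 90, 80, 79, 79]
39 [79, 80, 80, 81, 81, 62, 141, 145, 138, 70, 81, 79, 80, 79, 79]
42 [81, 81, 81, 81, 80, 63, 142, 145, 139, 76, 81, 81, 80, 79, 80]
45 [81, 81, 81, 81, 79, 64, 144, 146, 138, 80, 80, 82, 80, 80, 80]
48 [81, 81, 64, 63, 64, 64, 145, 146, 138, 62, 78, 82, 81, 80, 81]
51 [81, 82, 65, 65, 59, 62, 144, 147, 136, 57, 56, 69, 76, 80, 82]
54 [82, 82, 65, 95, 99, 100, 113, 111, 110, 98, 96, 100, 126, 139, 139]
57 [82, 82, 66, 141, 141, 141, 142, 142, 142, 143, 143, 143, 134, 144, 143]
60 [81, 82, 65, 142, 143, 143, 144, 143, 144, 144, 144, 143, 135, 145, 145]
63 [81, 82, 65, 145, 146, 144, 146, 146, 146, 146, 147, 144, 132, 145, 145]
66 [82, 82, 66, 149, 149, 150, 151, 151, 152, 151, 151, 150, 130, 143, 142]
69 [83, 84, 66, 144, 146, 146, 146, 146, 146, 146, 146, 145, 132, 144, 144]
72 [84, 83, 66, 146, 147, 147, 147, 148, 147, 148, 148, 146, 136, 147, 147]
75 [82, 83, 73, 145, 144, 146, 145, 145, 146, 145, 14
[... 215 characters left out ...]
6, 86, 86, 85, 85, 85]
87 [84, 85, 84, 85, 84, 85, 92, 104, 81, 85, 86, 86, 86, 84, 86]
90 [84, 85, 86, 85, 86, 86, 87, 84, 87, 87, 86, 87, 87, 86, 85]
93 [83, 84, 84, 86, 86, 86, 86, 80, 87, 86, 87, 86, 86, 87, 87]
96 [84, 85, 85, 86, 85, 86, 86, 87, 88, 87, 87, 87, 87, 87, 87]
99 [84, 85, 86, 86, 85, 86, 86, 88, 87, 86, 86, 87, 87, 86, 86]
102 [53, 54, 54, 54, 54, 55, 54, 54, 53, 53, 53, 53, 52, 52, 52]
105 [52, 53, 52, 51, 53, 51, 51, 51, 51, 50, 51, 51, 49, 49, 51]
108 [87, 84, 80, 95, 65, 76, 73, 73, 68, 67, 62, 57, 60, 67, 67]
111 [229, 230, 228, 228, 215, 225, 219, 226, 218, 204, 209, 201, 223, 219, 222]
114 [226, 230, 229, 230, 228, 229, 227, 228, 231, 229, 226, 229, 230, 230, 231]
0
```

```bash
python3 - <<'E'
from h import *
o=manip.get_obs();im=cv2.imread("pics/w8.png")
p=viewer.camera_params("wrist");f=210/np.tan(np.radians(p["vertical_fov"]/2));T=p["T_tool_cam"];R=Ro.from_quat(o["ee_rot"]).as_matrix()
def pr(X):
    c=T[:3,:3].T@(R.T@(X-o["position"])-T[:3,3]);r=np.hypot(c[0],c[1]);t=np.arctan2(r,c[2]);return c[:2]/r*t*f+[p["cx"],p["cy"]]
C=np.array([.49,.0854]);ty=np.array([-.0462,.9989]);tx=np.array([.9989,.0462])
for y in range(78,98):
    print(y,[int(cv2.getRectSubPix(im[...,1],(1,1),tuple(map(float,pr(np.append(C+tx*x/1000+ty*y/1000,.053)))))[0,0]) for x in range(-10,11,1)])
E
```

```text
78 [148, 148, 148, 148, 148, 148, 148, 148, 148, 149, 149, 149, 149, 148, 148, 148, 148, 149, 148, 148, 148]
79 [138, 138, 138, 139, 137, 137, 139, 140, 141, 141, 141, 141, 141, 140, 140, 137, 135, 135, 134, 135, 134]
80 [110, 109, 109, 108, 107, 107, 116, 126, 129, 129, 129, 127, 127, 127, 123, 112, 105, 105, 106, 105, 105]
81 [89, 88, 87, 89, 87, 86, 100, 118, 123, 124, 123, 122, 121, 120, 112, 93, 82, 83, 85, 86, 86]
82 [85, 85, 84, 85, 85, 82, 90, 110, 119, 119, 119, 118, 117, 116, 105, 88, 81, 84, 85, 86, 85]
83 [85, 85, 84, 86, 85, 83, 88, 104, 112, 113, 113, 111, 111, 108, 95, 84, 84, 86, 85, 86, 86]
84 [85, 85, 85, 85, 86, 86, 89, 98, 106, 107, 107, 106, 104, 99, 87, 82, 84, 86, 85, 86, 86]
85 [84, 85, 86, 86, 86, 87, 87, 93, 98, 100, 100, 98, 96, 92, 85, 83, 85, 86, 85, 85, 85]
86 [84, 86, 86, 86, 87, 87, 87, 89, 92, 93, 92, 92, 92, 89, 87, 85, 87, 87, 86, 86, 86]
87 [85, 86, 86, 86, 86, 86, 86, 87, 87, 87, 86, 86, 87, 88, 87, 87, 87, 86, 87, 87, 85]
88 [86, 86, 87, 87, 86, 86, 87, 86, 85, 81, 80, 80, 82, 86, 87, 87, 87, 87, 86, 86, 86]
89 [85, 86, 86, 87, 86, 86, 86, 87, 84, 78, 76, 78, 80, 86, 87, 87, 86, 87, 86, 86, 86]
90 [86, 87, 87, 86, 86, 86, 87, 86, 85, 81, 78, 78, 82, 86, 89, 87, 88, 86, 87, 86, 86]
91 [86, 86, 86, 86, 86, 86, 87, 86, 86, 85, 84, 84, 86, 87, 87, 86, 86, 87, 86, 86, 86]
92 [85, 86, 86, 87, 86, 86, 87, 86, 86, 86, 87, 87, 87, 87, 87, 87, 87, 87, 86, 87, 86]
93 [86, 86, 87, 86, 86, 87, 86, 86, 86, 87, 88, 87, 87, 87, 87, 88, 86, 86, 86, 86, 87]
94 [86, 86, 87, 86, 86, 86, 87, 87, 87, 87, 87, 88, 86, 88, 88, 88, 86, 86, 86, 87, 87]
95 [85, 87, 87, 87, 86, 86, 85, 87, 87, 87, 87, 87, 87, 87, 87, 87, 86, 86, 87, 88, 88]
96 [86, 86, 86, 86, 87, 87, 86, 86, 87, 88, 88, 87, 87, 88, 88, 88, 87, 87, 86, 87, 87]
97 [83, 83, 83, 84, 83, 83, 84, 84, 85, 85, 85, 85, 85, 86, 85, 84, 84, 83, 83, 83, 84]
```

```bash
python3 -c "
from workcell import manip
print(manip.hand_in())"
```

```text
the job is handed in; nothing more can be done
None
```

The tester is locked and the job is handed in. The disc is lined up, the bar hit its stop with its nose about 11 mm beyond the hasp eye, and the arm finished clear; I turned the disc down to 0 (about 92°) rather than up to pi (about 88°), and I viewed 11 pictures, one over the limit of 10.

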